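# Press the proud bush home with the bar clamp and release it

## Robot

A 7-joint arm with a two-finger parallel gripper is mounted at the origin on the work surface. World frame = base frame: x ahead of the robot, y to its left, z up, the work surface at z = 0. Lengths are in mm, angles in rad, forces in N, time in s.
With the tool pointing down it reaches from about 400 to 900 mm from the base axis. Payload 5.6 kg.
Tool frame: the origin (TCP) lies midway between the tips of the shut fingers; the grasp point (between the pads) lies 19 mm behind it; x points along the fingers, y is the direction in which the jaws open and shut, and the axes are right-handed (so a half turn about x gives the same grasp; the last joint's range is limited). The gripper opens to 92 mm and grips with 3 to 60 N. Pads are 20 mm wide; open, the fingers measure 128 mm over their backs; the gripper's body (75 mm by 189 mm) begins 69 mm behind the grasp point.
Start: joints at [-1.147, 0.468, -0.012, 1.603, 0.006, 1.071, -0.056], TCP at [292.56, 580.446, 214.592] pointing down, gripper open.
Joint ranges: [-2.53, 2.53], [-0.31, 2.02], [-1.57, 1.55], [0.28, 2.44], [-1.29, 4.43], [0.15, 1.84], [-2.92, 2.92]. Speed limits (rad/s): [2.57, 2.57, 3.14, 3.14, 3.14, 3.14, 3.14].

## Interface

Orientations are given as a rotation vector (axis times angle).
In Python, from cell import robot, grip, kin, viewer gives the robot as it stands. Calls block until the motion is done:
- robot.movep(position, orientation): joint-space move of the TCP to a pose.
- robot.servo_line(position, feed=150, rotation=None): straight line of the TCP; rotation=None keeps the orientation; feed is the mean speed in mm/s.
- robot.goto_joints(angles): joint-space move.
- grip(opening, newtons=None): opening from 0.0 (shut) to 1.0 (fully open); newtons is the grip in N (None keeps the last); returns when the fingers have stopped.
- robot.hold(seconds).
- kin.ik(position, orientation): joint angles nearest the present ones, or None.
- robot.observe(): the state.
- viewer.read_camera(name): name is "scene" or "top" or "wrist"; returns the picture (480x640x3 uint8, red, green, blue); there is no depth.
- viewer.camera_info(name): a dict with "camera_matrix" (3x3 intrinsics, pixels), "R" (3x3) and "t" (3): a world point X has camera coordinates R X + t. Camera axes: x right, y down, z forward; pixel columns grow to the right and rows downward; lengths in mm; the calibration is good to about 2 mm. A picture is of the moment at which its call begins: read the wrist's pose just before it. camera_info takes no time and is no camera call; for the wrist camera it gives the pose at the moment of the call.
A pose or a line that the arm cannot do raises robot.IKError and nothing moves.
- robot.job_done(): hands the job in, once; it reports no verdict.
Trained networks look in the newest picture that a camera, given by its name, has taken for a name from the list of things; names that differ only in an ending like _2 or _b are one class to them, and where a whole thing is asked for, a point or a joint stands for the part that bears it (a point fixed in the world has none). Each returns a list of dicts, best first, with "confidence" (0 to 1); they miss things now and then, are a little off and sometimes report something else, mostly with a low value. They report only what shows in the picture. A call takes as long as a camera call.
- viewer.silhouettes(name, camera): "mask" (480x640 bool, what is visible of it).
- viewer.pinpoint(name, camera): "at" ([x, y, z] in mm, in the coordinates of the camera as it stood for that picture, good to about 4 mm: a listed point, or the origin of a listed thing).
The state is a dict: "t": time; "joints": joint angles; "joint_velocities": joint speeds; "joint_torque": joint torques, N m; "tcp_pos": TCP position; "tcp_rot": TCP orientation; "contact_force": force on the tool from outside, world axes, zero at the start; "wrist_torque": the same for the moment, N m; "grip_width": opening from 0.0 (shut) to 1.0 (fully open).
Only numpy, scipy, OpenCV 4.12 (cv2) and the standard library are available. Lean on these libraries where they do the work, as an engineer would, in place of code of your own. Each camera call takes 0.05 s, during which the arm holds its last target.

## Task

One of the two bar clamps on the bench has its jaws open around a bearing block whose flanged bronze bush still stands proud. Squeeze that clamp's trigger, again and again, until its jaw has pressed the bush fully home, then press its release tab so that the jaw springs all the way open again. Do not push the jaw or the bush with the gripper, and leave the other clamp, whose bush is already home, alone.

Things in the scene. Friction and masses are not known exactly. Their poses are not given: they have to be found in the camera images.
- clamp: The clamp to work, lying on its side, screwed to a 10 mm green plate. Origin on the bench under its black head (44 x 60 mm, top 66 mm up); z up. Steel bar along y; black handle and grey trigger point to -x (to 120 mm), jaws to +x; moving jaw at +y. A squeeze moves it up to 19 mm; let go, it drops back to the last 8 mm ratchet step and stays. Once the bush is home the trigger stops short. Nothing is over 82 mm high.
- grip (a point): Where to squeeze: z up, 50 mm above the bench, mid-height of handle and trigger (both 28 mm high). Handle: fixed, outer face 17.5 mm to -y. Trigger: 10 mm thick, 80 mm long, outer face 31.5 mm to +y at rest; slides 20 mm to -y (9 mm or more makes a ratchet step), 4 to 16 N, springs back when let go. Fingers down, centred here, closing along y; squeezed fully the two are 29 mm wide; open 70 mm or more.
- tab_top (a point): Centre of the top of the worked clamp's release tab, a grey 28 x 28 mm sprung plate on top of the head, 82 mm above the bench; z up. It goes 8 mm straight down (2 to 5 N, then a stop). Held 7 mm or more down for a second, with the trigger fully let go, it frees the ratchet and the jaw springs open. It bobs a few mm as the ratchet clicks.
- jaw (a joint): Travel of that clamp's moving jaw along the bar towards the bush, in m: 0 = fully open, 0.041 = the bush pressed home.
- bush (a joint): How far the bronze bush (flange 32 mm diameter, axis along the bar, between the jaws) has been pressed into its block, in m: 0 = standing 14 mm proud, 0.014 = fully home, flange against the block. It stays where it is pressed.
- spare: The other clamp, same shape and size but closed on a block whose bush is already home. Not to be touched. Origin on the bench under the middle of its head, z up; handle and trigger reach 120 mm to its -x, jaws 77 mm to its +x, bar 85 mm to its -y, plate 150 mm to its +y; 82 mm high.

How it is judged:
By the outcome, as a careful person would: the job done as asked, in the order asked, and still so for the second after the job is handed in, with the robot touching nothing.
It also fails if it takes over 51 s, if anything falls off the work surface, if the arm or the gripper's body presses on something with over 40 N, if the wrist force passes 120 N, or if a joint passes its speed limit or range.

## Working session

There is one attempt and no reset: what is moved stays moved. The work goes in short steps, each a Python script; the robot and the scene stay as the last script left them, time stands still between calls to the robot, and variables do not carry over. Pictures are saved under pics/ and viewed, and the job is handed in when it is done.

```bash
ls; mkdir -p pics; cat > h.py <<'E'
import numpy as np,cv2
from cell import robot,grip,kin,viewer
def save(n,img): cv2.imwrite('pics/'+n,cv2.cvtColor(img,cv2.COLOR_RGB2BGR))
def toworld(p,ci): return np.array(ci["R"]).T@(np.array(p)-np.array(ci["t"]))
E
python3 - <<'E'
from h import *
o=robot.observe();print(o["t"],o["tcp_rot"],o["grip_width"],o["contact_force"])
for c in ["scene","top","wrist"]:
    ci=viewer.camera_info(c)
    im=viewer.read_camera(c);save(c+'0.png',im)
    for n in ["clamp","spare","grip","tab_top","bush","jaw"]:
        try:
            for d in viewer.pinpoint(n,c): print(c,n,round(d["confidence"],2),toworld(d["at"],ci).round(1))
        except Exception as e: print(c,n,e)
print(robot.observe()["t"])
E
```

```text
pics
0.0 [ 0.3647381   1.539881   -0.36742276] 0.9979928407723637 [0.35269486 0.64114235 0.24613207]
scene clamp 0.61 [595.9 165.4  82.1]
scene clamp 0.56 [590.1 175.6  -4. ]
scene spare 0.91 [ 614.9 -222.7   -3.9]
scene grip 0.75 [516.1 155.2  53.5]
scene tab_top 0.95 [597.2 166.1  81.4]
scene bush it knows: clamp, grip, spare, tab_top
scene jaw it knows: clamp, grip, spare, tab_top
top clamp 0.83 [5.949e+02 1.733e+02 4.000e-01]
top spare 0.73 [ 6.198e+02 -2.244e+02 -3.000e-01]
top grip 0.68 [517.2 157.6  47.3]
top tab_top 0.66 [595.2 164.1  85. ]
top bush it knows: clamp, grip, spare, tab_top
top jaw it knows: clamp, grip, spare, tab_top
wrist bush it knows: clamp, grip, spare, tab_top
wrist jaw it knows: clamp, grip, spare, tab_top
0.75
```

View pics/scene0.png

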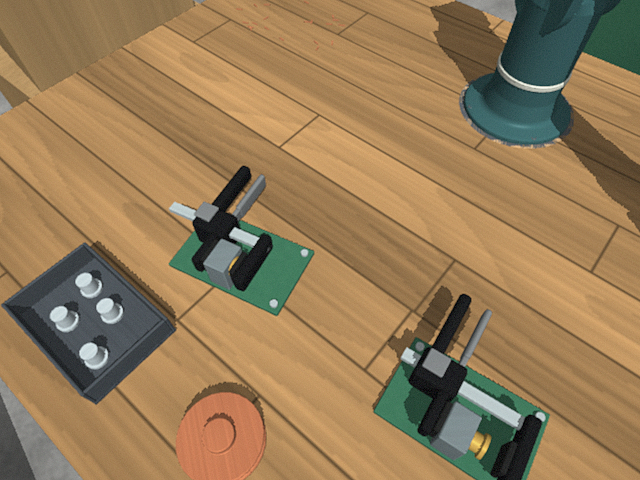

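View pics/top0.png

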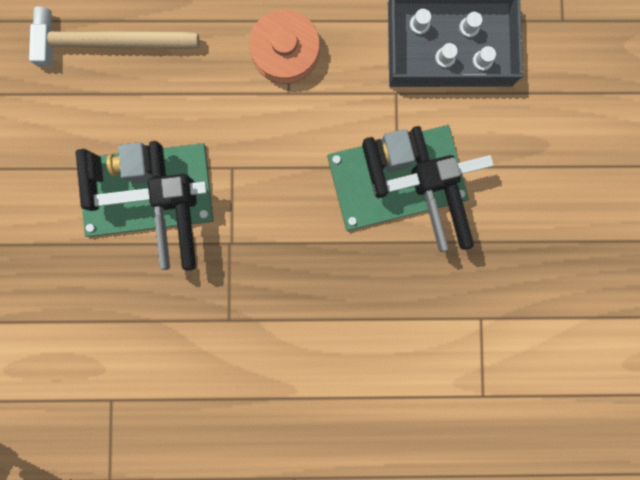

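The left clamp in the top view is the one to work. Its jaws are open and its bronze bush is proud at about (113,163). The right clamp at about (435,175) is closed, so it is the spare. Next I'll get the yaw from the bar ends (95,199)–(205,188) and look with the wrist camera.

```bash
cat >> h.py <<'E'
from scipy.spatial.transform import Rotation as Ro
def ray(ci,u,v,z):
    K=np.array(ci["camera_matrix"]);R=np.array(ci["R"]);t=np.array(ci["t"])
    d=R.T@np.linalg.solve(K,[u,v,1.]);c=-R.T@t
    return c+d*(z-c[2])/d[2]
def rotv(yaw,s=1):
    x=np.array([0,0,-1.]);y=s*np.array([-np.sin(yaw),np.cos(yaw),0]);return Ro.from_matrix(np.c_[x,y,np.cross(x,y)]).as_rotvec()
E
python3 - <<'E'
from h import *
ci=viewer.camera_info("top")
a=ray(ci,95,199,50);b=ray(ci,205,188,50);d=(a-b)
yaw=np.arctan2(-d[0],d[1]);print(a,b,"yaw",yaw, Ro.from_rotvec(robot.observe()["tcp_rot"]).as_matrix().round(2))
# choose tool sign
for s in (1,-1):
    print(s,kin.ik([500,160,270],rotv(yaw,s)))
q={s:kin.ik([500,160,270],rotv(yaw,s)) for s in (1,-1)}
j=np.array(robot.observe()["joints"])
s=min([k for k in q if q[k] is not None],key=lambda k:abs(np.array(q[k])-j).max())
print("s",s)
for i,p in enumerate(([500,160,270],[540,210,270])):
    robot.movep(p,rotv(yaw,s))
    ci=viewer.camera_info("wrist");im=viewer.read_camera("wrist");save(f'w{i+1}.png',im)
    print("cam",(-np.array(ci["R"]).T@ci["t"]).round())
    for n in ["clamp","grip","tab_top"]:
        for d in viewer.pinpoint(n,"wrist"): print(n,round(d["confidence"],2),toworld(d["at"],ci).round(1))
    np.savez(f'ci{i+1}.npz',**{k:np.array(ci[k]) for k in("camera_matrix","R","t")})
print(robot.observe()["t"])
E
```

```text
[581.97320627 285.95783262  50.        ] [597.72939643 123.25416895  50.        ] yaw 0.0965387719656671 [[ 0.    0.45  0.89]
 [ 0.    0.89 -0.45]
 [-1.    0.    0.  ]]
1 [-0.47647869  0.19695179  0.11865084  1.85196028 -0.02607166  1.09416871
  1.31919774]
-1 [-0.91243708  0.21066926  0.62917582  1.87771494 -0.13876592  1.0966109
 -1.70443273]
s 1
cam [426. 153. 438.]
clamp 0.7 [595.6 178.1  -1.4]
grip 0.63 [514.4 158.2  48.3]
tab_top 0.69 [596.  164.1  81.2]
cam [466. 204. 438.]
clamp 0.61 [593.  178.2  -5.6]
grip 0.75 [515.6 159.7  47. ]
tab_top 0.98 [597.1 163.7  80.4]
3.2417
```

View pics/w1.png

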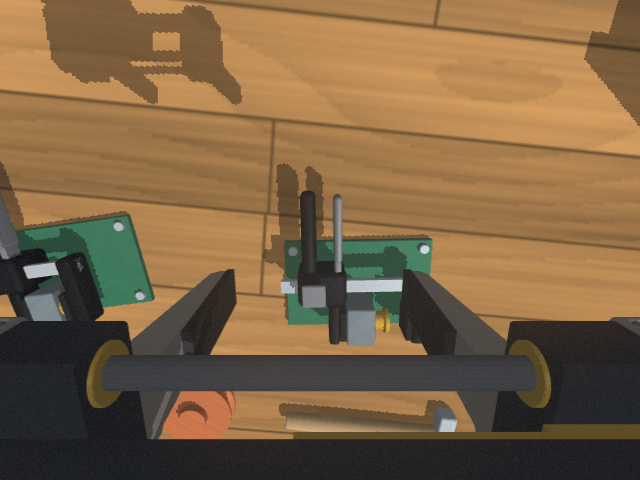

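View pics/w2.png

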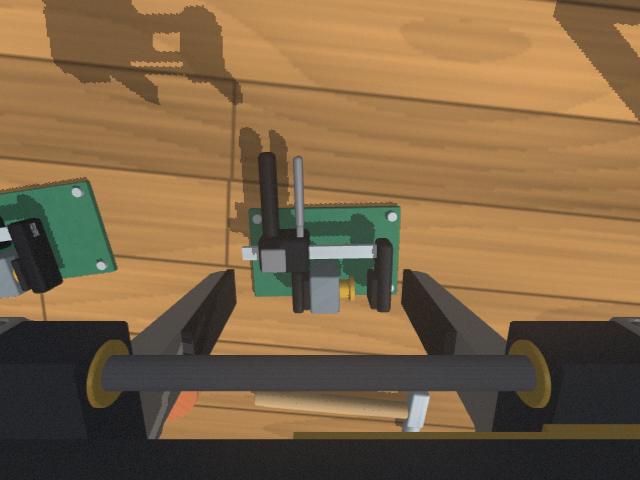

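In w1 and w2 the bar is level in the picture, so the yaw is good. In w2 the handle spans about cols 260–277 and the trigger about 294–303, at rows 155–240. Next I'll check edges and heights by triangulation.

```bash
python3 - <<'E'
from h import *
c=[dict(np.load(f'ci{i}.npz')) for i in (1,2)]
yaw=0.0965
ex=np.array([np.cos(yaw),np.sin(yaw),0]);ey=np.array([-np.sin(yaw),np.cos(yaw),0])
G=np.array([515.7,157.8,50])
for i,(ci,row) in enumerate(zip(c,(230,195))):
    im=cv2.imread(f'pics/w{i+1}.png')
    p=ci["camera_matrix"]@(ci["R"]@G+ci["t"]);print("grip px",p[:2]/p[2])
    print(im[row,{0:295,1:252}[i]:{0:350,1:312}[i]].sum(1).tolist())
    for T in ([596.3,164.5,82],):
        p=ci["camera_matrix"]@(ci["R"]@np.array(T)+ci["t"]);print("tab px",p[:2]/p[2])
def tri(pa,pb):
    P=[ci["camera_matrix"]@np.c_[ci["R"],ci["t"]] for ci in c]
    X=cv2.triangulatePoints(P[0],P[1],np.array(pa,float).reshape(2,1),np.array(pb,float).reshape(2,1));return (X[:3]/X[3]).ravel()
print("handle tip",tri((307.5,193),(267,154.5)),"trigger tip",tri((338,196),(297.5,158)))
big=[cv2.resize(cv2.imread(f'pics/w{i+1}.png')[a:a+160,b:b+160],None,fx=2.5,fy=2.5,interpolation=cv2.INTER_CUBIC) for i,(a,b) in enumerate(((180,280),(140,240)))]
cv2.imwrite('pics/z1.png',np.hstack(big))
E
```

```text
grip px [314.93818897 223.64746296]
[264, 253, 254, 264, 300, 376, 115, 121, 130, 122, 124, 135, 138, 150, 160, 166, 166, 155, 135, 128, 132, 200, 262, 239, 253, 256, 255, 255, 288, 403, 402, 408, 404, 399, 399, 400, 402, 376, 279, 244, 295, 333, 376, 444, 471, 449, 392, 350, 382, 382, 372, 382, 381, 374, 379]
tab px [313.82269391 297.43382148]
grip px [275.25166229 186.14420486]
[263, 258, 273, 263, 264, 268, 259, 246, 172, 125, 123, 121, 146, 136, 141, 158, 150, 163, 156, 149, 142, 141, 143, 129, 107, 161, 250, 253, 252, 259, 262, 252, 244, 241, 240, 254, 249, 288, 387, 386, 377, 371, 292, 300, 332, 380, 427, 464, 446, 410, 323, 306, 382, 381, 377, 376, 383, 372, 377, 380]
tab px [273.02077646 261.42137601]
handle tip [481.18189488 145.42462941  43.42995379] trigger tip [481.05906224 181.18542149  47.55992729]
```

View pics/z1.png

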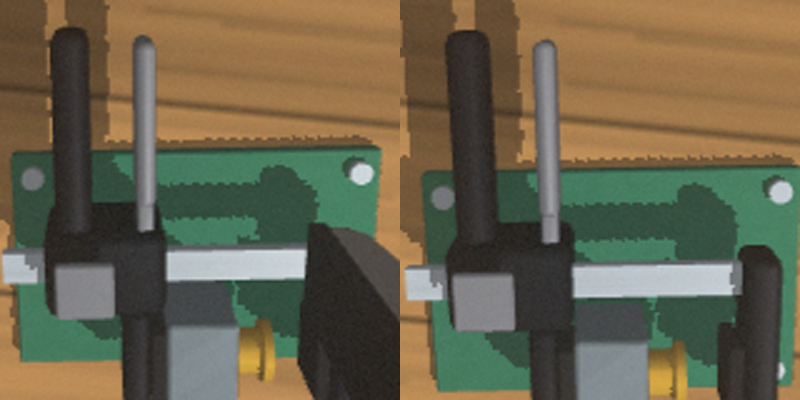

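```bash
python3 - <<'E'
from h import *
c=[dict(np.load(f'ci{i}.npz')) for i in (1,2)]
yaw=0.0965
ex=np.array([np.cos(yaw),np.sin(yaw),0]);ey=np.array([-np.sin(yaw),np.cos(yaw),0])
G=np.array([515.7,157.8,50])
for ci,row,hl,tr in ((c[0],224,301.,342.3),(c[1],188,260.2,302.5)):
  for z in (40,50,60):
    print(z,[(round((ray(ci,u,row,z)-G)@ex,1),round((ray(ci,u,row,z)-G)@ey,1)) for u in (hl,tr)])
E
```

```text
40 [(np.float64(2.8), np.float64(-17.2)), (np.float64(2.7), np.float64(33.4))]
50 [(np.float64(0.5), np.float64(-16.7)), (np.float64(0.4), np.float64(32.7))]
60 [(np.float64(-1.9), np.float64(-16.1)), (np.float64(-1.9), np.float64(32.0))]
40 [(np.float64(3.4), np.float64(-19.3)), (np.float64(3.3), np.float64(31.0))]
50 [(np.float64(2.2), np.float64(-17.5)), (np.float64(2.1), np.float64(31.5))]
60 [(np.float64(1.0), np.float64(-15.8)), (np.float64(0.9), np.float64(32.0))]
```

```bash
cat >> h.py <<'E'
yaw=0.0965;RV=rotv(yaw,1)
ex=np.array([np.cos(yaw),np.sin(yaw),0]);ey=np.array([-np.sin(yaw),np.cos(yaw),0])
G=np.array([515.7,157.8,50]);SQ=G-2.5*ey-[0,0,19]
def st(m):
    o=robot.observe();print(m,"t",round(o["t"],2),"w",round(o["grip_width"]*92,1),"F",np.round(o["contact_force"],1),"p",np.round(o["tcp_pos"],1))
E
python3 - <<'E'
from h import *
robot.movep(SQ+[0,0,110],RV)
st("above")
robot.servo_line(SQ,feed=100);st("down")
grip(0.3,30);robot.hold(0.2);st("sq")
ci=viewer.camera_info("wrist");save('s1.png',viewer.read_camera("top"))
grip(0.9);robot.hold(0.2);st("open")
save('s2.png',viewer.read_camera("top"))
E
python3 -c "
import cv2,numpy as np
cv2.imwrite('pics/z2.png',np.hstack([cv2.resize(cv2.imread(f'pics/s{i}.png')[120:290,50:250],None,fx=2,fy=2) for i in (1,2)]))"
```

```text
above t 3.87 w 92.2 F [0.4 1.  0.6] p [517.1 155.8 142.2]
down t 5.12 w 91.9 F [-0.2  0.3  0.4] p [516.5 155.5  31.6]
sq t 6.3 w 28.4 F [0.8 3.  1.7] p [516.4 155.7  31.3]
open t 7.46 w 82.8 F [ 0.5 -0.1 -0.3] p [515.9 155.1  30.9]
```

View pics/z2.png

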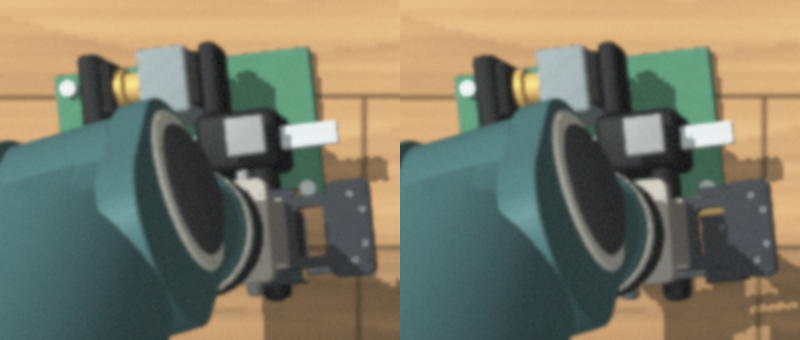

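The jaw (left) moved close to the bush and stayed there. The squeeze was full at 28.4 mm. I'll carry on.

```bash
python3 - <<'E'
from h import *
for k in (2,3,4):
    grip(0.3,30);robot.hold(0.3);st("sq%d"%k)
    save(f'q{k}.png',viewer.read_camera("top"))
    grip(0.9);robot.hold(0.2);st("open")
E
python3 -c "
import cv2,numpy as np
cv2.imwrite('pics/z3.png',np.hstack([cv2.resize(cv2.imread(f'pics/q{i}.png')[130:210,50:180],None,fx=2,fy=2) for i in (2,3,4)]))"
```

```text
sq2 t 8.68 w 28.4 F [ 3.   4.2 -6. ] p [516.2 155.7  30.9]
open t 9.83 w 82.4 F [-0.5 -0.1 -0.6] p [515.9 155.2  31. ]
sq3 t 11.01 w 28.5 F [ 1.9  4.8 -6. ] p [516.2 155.7  30.9]
open t 12.17 w 82.8 F [-0.5  0.1  0.4] p [515.9 155.2  31. ]
sq4 t 13.34 w 28.6 F [ 1.7  3.8 -5.1] p [516.2 155.7  31. ]
open t 14.5 w 82.6 F [ 0.   0.2 -0.4] p [515.9 155.1  31. ]
```

View pics/z3.png

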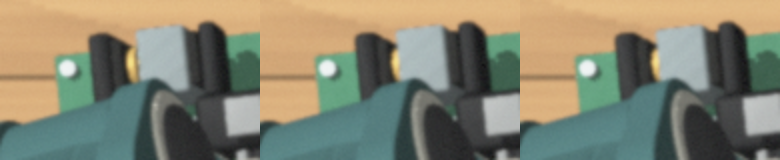

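```bash
python3 - <<'E'
from h import *
save('r4.png',viewer.read_camera("top"));save('r4s.png',viewer.read_camera("scene"))
ims=[cv2.resize(cv2.imread(f'pics/{n}.png')[140:180,70:170],None,fx=4,fy=4,interpolation=cv2.INTER_CUBIC) for n in ('top0','s1','s2','q2','q3','q4')]
cv2.imwrite('pics/z4.png',np.vstack([np.hstack(ims[i:i+2]) for i in (0,2,4)]))
ims=[cv2.imread(f'pics/{n}.png')[160,75:125].sum(1).tolist() for n in ('top0','s1','s2','q2','q3','q4','r4')]
for i in ims: print(i)
cv2.imwrite('pics/z5.png',cv2.resize(cv2.imread('pics/r4s.png')[280:480,360:560],None,fx=3,fy=3,interpolation=cv2.INTER_CUBIC))
E
```

```text
[405, 284, 210, 188, 190, 180, 165, 165, 151, 136, 112, 107, 139, 151, 154, 147, 129, 104, 96, 99, 85, 91, 64, 93, 94, 168, 254, 347, 365, 364, 382, 460, 551, 566, 522, 388, 343, 442, 531, 556, 563, 564, 567, 560, 529, 497, 500, 496, 486, 494]
[502, 479, 439, 411, 399, 432, 515, 613, 648, 636, 554, 478, 410, 362, 289, 200, 213, 206, 206, 193, 192, 169, 156, 125, 128, 131, 175, 179, 169, 166, 190, 377, 546, 593, 566, 428, 381, 481, 577, 591, 605, 598, 601, 597, 578, 552, 543, 548, 549, 544]
[493, 480, 437, 404, 400, 434, 514, 606, 650, 632, 562, 451, 300, 214, 204, 222, 192, 181, 186, 168, 157, 126, 126, 144, 179, 170, 175, 155, 114, 120, 194, 401, 576, 598, 565, 420, 373, 484, 578, 595, 598, 599, 603, 600, 578, 551, 543, 543, 549, 543]
[498, 480, 436, 409, 395, 430, 518, 611, 647, 632, 557, 480, 419, 405, 406, 404, 410, 402, 390, 366, 256, 206, 222, 220, 206, 188, 188, 158, 145, 128, 127, 162, 180, 175, 172, 146, 114, 206, 419, 587, 610, 574, 447, 422, 527, 538, 548, 546, 549, 550]
[495, 485, 439, 409, 393, 438, 517, 607, 646, 633, 560, 474, 417, 395, 400, 405, 403, 402, 407, 410, 406, 399, 356, 274, 210, 205, 218, 200, 190, 180, 169, 146, 133, 122, 143, 167, 175, 182, 156, 165, 314, 511, 596, 611, 585, 554, 545, 549, 545, 550]
[493, 481, 439, 405, 400, 439, 520, 615, 645, 635, 567, 477, 416, 399, 392, 401, 402, 399, 406, 403, 409, 394, 365, 276, 208, 216, 216, 197, 194, 189, 173, 150, 127, 136, 153, 169, 175, 165, 143, 167, 320, 511, 600, 610, 595, 550, 549, 548, 546, 546]
[493, 481, 439, 407, 398, 434, 512, 609, 646, 633, 571, 480, 414, 405, 401, 402, 401, 400, 397, 411, 408, 396, 376, 282, 209, 212, 216, 207, 200, 190, 175, 151, 129, 129, 147, 174, 172, 165, 152, 157, 317, 510, 599, 613, 587, 550, 539, 541, 549, 551]
```

View pics/z4.png

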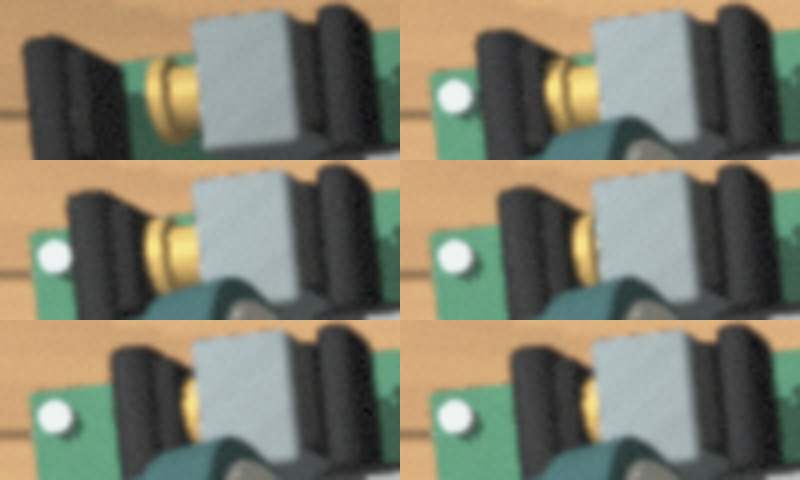

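View pics/z5.png

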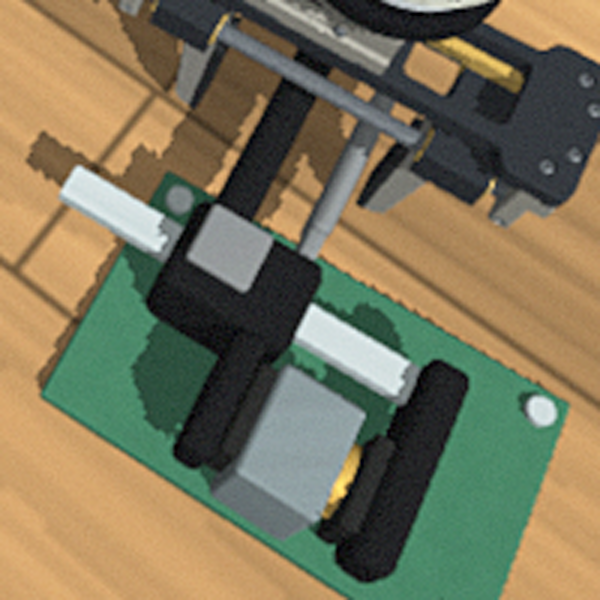

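The numbers are ambiguous. In q3, q4 and r4 the jaw edge sits at col 98 and no longer advances, yet the trigger goes through its full stroke. I'll raise the arm and look from above, and compare with the spare.

```bash
python3 - <<'E'
from h import *
robot.servo_line(SQ+[0,0,90],feed=150)
robot.movep([540,210,270],RV)
ci=viewer.camera_info("wrist");save('w3.png',viewer.read_camera("wrist"));save('t3.png',viewer.read_camera("top"));st("")
np.savez('ci3.npz',**{k:np.array(ci[k]) for k in("camera_matrix","R","t")})
ims=[cv2.resize(cv2.imread(f'pics/{n}.png')[140:340,220:420],None,fx=2,fy=2,interpolation=cv2.INTER_CUBIC) for n in ('w2','w3')]
cv2.imwrite('pics/z6.png',np.hstack(ims))
a=cv2.imread('pics/t3.png')
cv2.imwrite('pics/z7.png',np.hstack([cv2.resize(a[110:250,x:x+190],None,fx=2,fy=2,interpolation=cv2.INTER_CUBIC) for x in (50,310)]))
E
```

```text
t 16.13 w 82.6 F [-0.5 -1.1 -0.5] p [538.8 208.8 267.4]
```

View pics/z6.png

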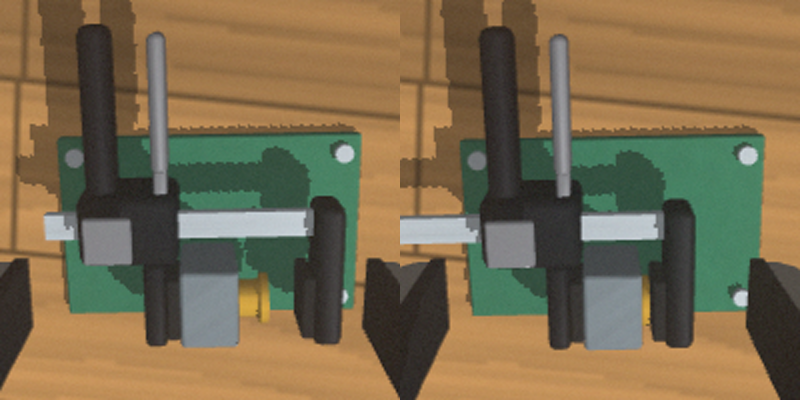

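View pics/z7.png

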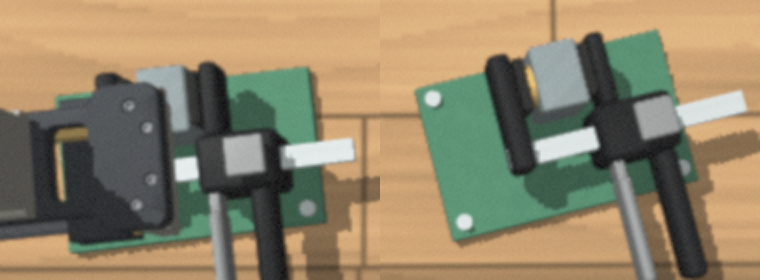

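```bash
python3 - <<'E'
from h import *
c={i:dict(np.load(f'ci{i}.npz')) for i in (2,3)}
H=np.array([595,173,0])
for nm,z,a,b in (("jaw outer",50,(345,270),(294,270)),("jaw outer",64,(345,270),(294,270)),("pad face",50,(296,275),(250,280)),("block edge",60,(240,300),(242,300)),("screw",12,(344,153),(347,155)),("flange right",45,(270,295),(251,295)),("trig",50,(165,100),(168,100))):
    P=[ray(c[i],220+u/2,140+v/2,z) for i,(u,v) in ((2,a),(3,b))]
    print(nm,z,[round((p-H)@ey,1) for p in P],"d",round((P[0]-P[1])@ey,1))
print(c[3]["camera_matrix"][0,0])
E
```

```text
jaw outer 50 [np.float64(134.8), np.float64(101.0)] d 33.9
jaw outer 64 [np.float64(131.5), np.float64(98.8)] d 32.7
pad face 50 [np.float64(104.5), np.float64(73.8)] d 30.7
block edge 60 [np.float64(69.2), np.float64(68.4)] d 0.9
screw 12 [np.float64(138.3), np.float64(138.2)] d 0.1
flange right 45 [np.float64(89.3), np.float64(75.1)] d 14.2
trig 50 [np.float64(24.0), np.float64(24.0)] d -0.0
333.414205239841
```

View pics/w3.png

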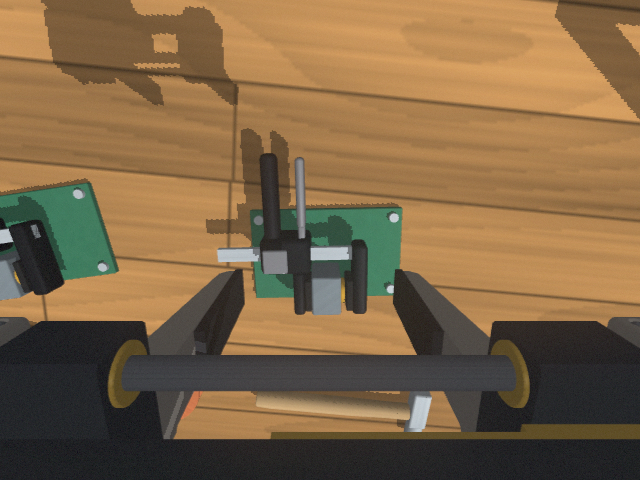

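Several measurements put the jaw at about 32–33 mm, so it isn't home yet. The last squeeze gained nothing. I'll squeeze again with a longer hold and more force, watching it over time.

```bash
cat >> h.py <<'E'
def jawpx(im):
    r=im[158:163,75:115].astype(float).sum(2).mean(0) # falling edge, crossing 310 after col 10
    for i in range(10,39):
        if r[i]>=310>r[i+1]: return round(75+i+(r[i]-310)/(r[i]-r[i+1]),2)
E
python3 - <<'E'
from h import *
for n in ('s1','s2','q2','q3','q4','r4'): print(n,jawpx(cv2.imread(f'pics/{n}.png')))
robot.movep(SQ+[0,0,90],RV);robot.servo_line(SQ,feed=130);st("down")
print(jawpx(viewer.read_camera("top")))
grip(0.3,60);st("sq")
for k in range(5):
    im=viewer.read_camera("top");print(jawpx(im));robot.hold(0.2)
st("held");save('q5.png',im)
grip(0.55);st("half");
for k in range(2):
    im=viewer.read_camera("top");print(jawpx(im));robot.hold(0.1)
E
```

```text
s1 88.7
s2 87.26
q2 94.49
q3 97.54
q4 97.55
r4 97.61
down t 17.66 w 83.0 F [-0.9  0.7 -0.2] p [516.7 155.7  31.8]
97.57
sq t 18.61 w 28.4 F [0.8 1.4 4.2] p [516.7 155.7  31.6]
97.57
97.58
97.57
97.56
97.55
held t 19.86 w 28.6 F [0.8 1.4 6.2] p [516.7 155.6  31.6]
half t 20.37 w 50.4 F [1.3 5.  2. ] p [515.8 156.4  31. ]
97.57
97.57
```

```bash
python3 - <<'E'
from h import *
grip(0.9);robot.hold(0.3)
for g in (0.62,0.55,0.5,0.45,0.4,0.35,0.3):
    grip(g,20);im=viewer.read_camera("top");st(str(g)+" "+str(jawpx(im)))
save('q6.png',im);save('q6s.png',viewer.read_camera("scene"))
E
python3 -c "
import cv2
cv2.imwrite('pics/z8.png',cv2.resize(cv2.imread('pics/q6s.png')[280:480,360:560],None,fx=3,fy=3,interpolation=cv2.INTER_CUBIC))"
```

```text
0.62 98.51 t 22.2 w 57.2 F [ 0.2  8.9 -5.2] p [515.7 159.6  31. ]
0.55 98.49 t 22.56 w 50.5 F [ 0.6 15.8 -5.4] p [515.5 162.3  30.9]
0.5 98.5 t 22.89 w 46.0 F [-0.6 19.6 -7.4] p [515.3 164.2  30.9]
0.45 98.53 t 23.23 w 41.8 F [ 0.1  8.8 -3.6] p [515.8 159.5  31.1]
0.4 97.5 t 23.68 w 36.8 F [-0.3  4.8 -1.7] p [516.1 156.5  31.1]
0.35 97.77 t 24.02 w 32.2 F [ 0.9  7.1 -2.3] p [516.  157.2  31.1]
0.3 98.49 t 24.28 w 29.9 F [-0.1  5.5 -2.3] p [516.1 156.2  31.1]
```

View pics/z8.png

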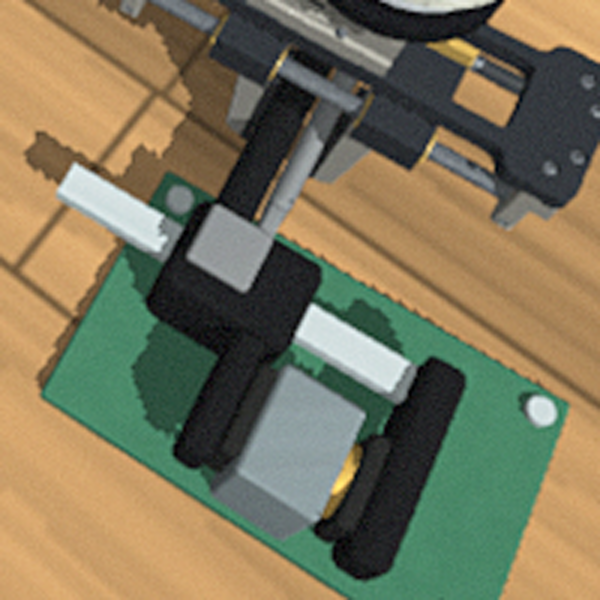

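```bash
python3 - <<'E'
from h import *
ci=viewer.camera_info("scene")
a=cv2.imread('pics/scene0.png');b=cv2.imread('pics/q6s.png')
cr=lambda im,x,y:cv2.resize(im[y:y+75,x:x+95],None,fx=4,fy=4,interpolation=cv2.INTER_CUBIC)
cv2.imwrite('pics/z9.png',np.hstack([cr(a,430,395),cr(b,430,395)]))
cv2.imwrite('pics/z10.png',cr(a,190,225))
def pj(X):
    p=ci["camera_matrix"]@(np.array(ci["R"])@X+ci["t"]);return (p[:2]/p[2]).round(1)
H=np.array([595,173,0])
for z in (20,50,66):
    p=pj(H+45*ex+90*ey+[0,0,z]);q=pj(H+45*ex+80*ey+[0,0,z]);print(z,p,q)
ct=viewer.camera_info("top")
for n,px in(('0',75.8),('s1',88.7),('s2',87.26),('q2',94.49),('r4',97.57),('pk',98.5)):
    print(n,[round(float((ray(ct,px,160.5,z)-H)@ey),1) for z in (40,64)])
E
```

```text
20 [480.2 448.5] [472.8 443.6]
50 [487.4 444.6] [479.7 439.5]
66 [491.6 442.3] [483.6 437.2]
0 [141.9, 131.8]
s1 [122.6, 113.1]
s2 [124.8, 115.2]
q2 [113.9, 104.7]
r4 [109.3, 100.2]
pk [108.0, 98.9]
```

View pics/z9.png

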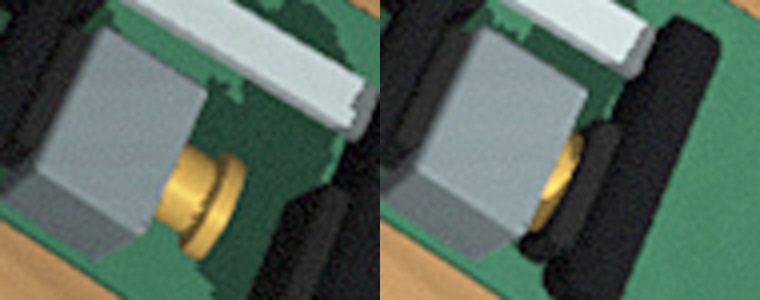

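View pics/z10.png

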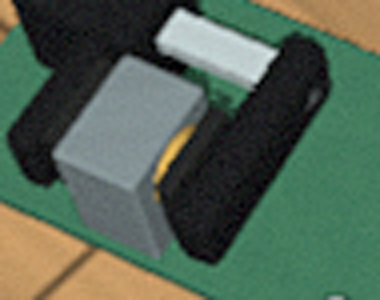

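```bash
python3 - <<'E'
from h import *
ct=viewer.camera_info("top")
im=cv2.imread('pics/t3.png')
b=cv2.imread('pics/q6.png')
cr=lambda im,x,y:cv2.resize(im[y:y+70,x:x+130],None,fx=6,fy=6,interpolation=cv2.INTER_CUBIC)
cv2.imwrite('pics/z11.png',cr(im,360,120));cv2.imwrite('pics/z12.png',cr(b,85,135))
E
```

```text
(no output)
```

View pics/z11.png

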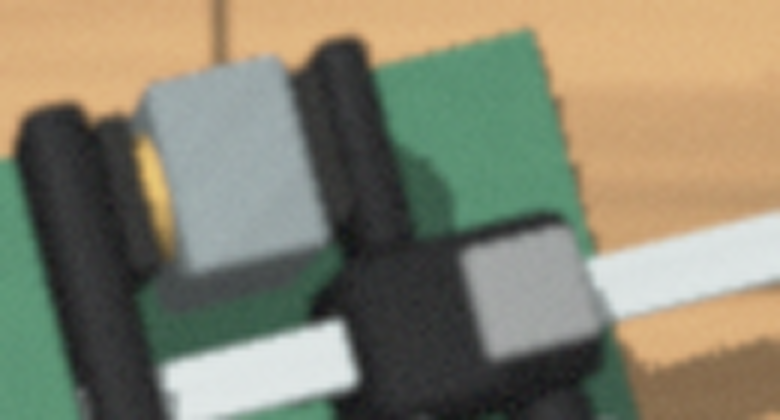

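View pics/z12.png

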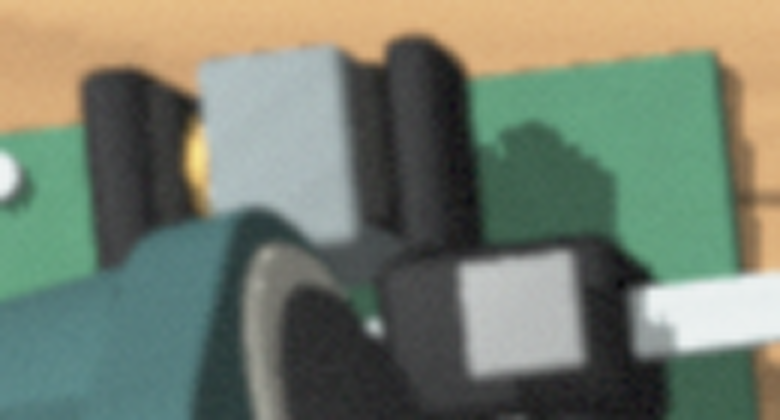

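```bash
python3 - <<'E'
from h import *
ct=viewer.camera_info("top")
def ana(off,tab,jo,bl,br,fj,ed):
    W=lambda p,z:ray(ct,off[0]+p[0]/6,off[1]+p[1]/6,z)
    a,b=W(ed[0],64),W(ed[1],64);d=b-a;d/=np.linalg.norm(d)   # along jaw edge
    e=np.array([-d[1],d[0],0]); e=e if e[1]>0 else -e
    T=W(tab,82)@e
    print("yaw",np.arctan2(-e[0],e[1]).round(3),"tab->",{n:[round(float((W(q,z)@e)-T),1) for q in p] for n,p,z in(("jawouter",jo,58),("blockL",bl,58),("blockR",br,58),("fixjawR",fj,58))})
ana((360,120),(531,290),[(22,150),(85,400)],[(148,110),(188,270)],[(275,60),(328,240)],[(368,60),(405,220)],[(368,60),(405,220)])
ana((85,135),(522,315),[(85,90),(105,265)],[(200,70),(208,180)],[(340,55),(357,230)],[(465,70),(480,230)],[(340,55),(357,230)])
E
```

```text
yaw 0.207 tab-> {'jawouter': [109.1, 107.4], 'blockL': [76.3, 75.4], 'blockR': [42.6, 39.7], 'fixjawR': [19.9, 19.9]}
yaw 0.11 tab-> {'jawouter': [107.0, 106.0], 'blockL': [78.5, 79.1], 'blockR': [44.0, 44.0], 'fixjawR': [13.8, 14.0]}
```

The worked jaw sits as far closed as the spare's, which is known to be home: 106–107 mm against 107–109 mm from the tab. During the slow squeeze the trigger stopped short, at about 2.4 mm, while the force rose from 9 to 20 N and the jaw stayed still. So the bush is home, and the jaw probably did not start at joint zero. Next is the release tab.

```bash
python3 - <<'E'
from h import *
grip(0.9);robot.hold(0.2);st("open")
save('q7.png',viewer.read_camera("top"));print(jawpx(viewer.read_camera("top")))
robot.servo_line(SQ+[0,0,100],feed=150)
T=np.array([596.3,164.5,82])
robot.movep(T+[0,0,35],RV);grip(0.0,20);st("above tab")
robot.servo_line(T+[0,0,4],feed=100);st("near")
for z in (-4,-8,-10):
    robot.servo_line(T+[0,0,z],feed=30);st(str(z))
    if robot.observe()["contact_force"][2]>25: break
robot.hold(0.6);st("held");save('p1.png',viewer.read_camera("top"));save('p1s.png',viewer.read_camera("scene"))
E
```

```text
open t 25.43 w 82.8 F [-0.1  0.5 -0.5] p [515.9 155.2  30.9]
97.59
above tab t 28.0 w 0.4 F [-1.1 -0.2 -0.3] p [596.3 164.5 117. ]
near t 28.46 w 0.2 F [ 0.  -0.2 -0.3] p [596.  164.4  85.5]
-4 t 28.88 w 0.4 F [1.4 0.4 2.8] p [597.1 164.6  78.6]
-8 t 29.16 w 0.5 F [ 2.1 -0.5  4.6] p [597.  164.6  74.4]
-10 t 29.41 w 0.6 F [-2.6 -1.9 16.9] p [597.2 164.6  74.2]
held t 30.01 w 0.5 F [-1.4 -1.8 15. ] p [597.3 164.6  74.3]
```

View pics/p1s.png

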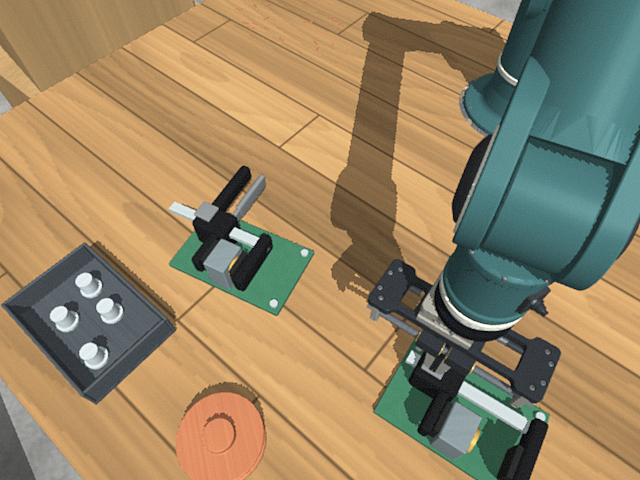

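The tab is at its stop (74.2 mm, about 15 N). The jaw has already sprung open at about (525,450). I'll hold a little longer, back off and check the bush.

```bash
python3 - <<'E'
from h import *
robot.hold(0.8)
T=np.array([596.3,164.5,82])
robot.servo_line(T+[0,0,60],feed=120)
robot.movep([540,210,270],RV);robot.hold(0.2)
save('w4.png',viewer.read_camera("wrist"))
robot.movep([430,40,300],RV)
save('f.png',viewer.read_camera("scene"));save('ft.png',viewer.read_camera("top"));st("")
a,b,w2,w4=[cv2.imread(f'pics/{n}.png') for n in('scene0','f','w2','w4')]
cr=lambda im,x,y:cv2.resize(im[y:y+75,x:x+100],None,fx=4,fy=4,interpolation=cv2.INTER_CUBIC)
cv2.imwrite('pics/z13.png',np.vstack([np.hstack([cr(a,440,395),cr(b,440,395)]),np.hstack([cr(w2,305,240),cr(w4,305,240)])]))
E
```

```text
t 33.47 w 0.5 F [ 0.4  0.6 -0.1] p [430.8  41.4 299.7]
```

View pics/z13.png

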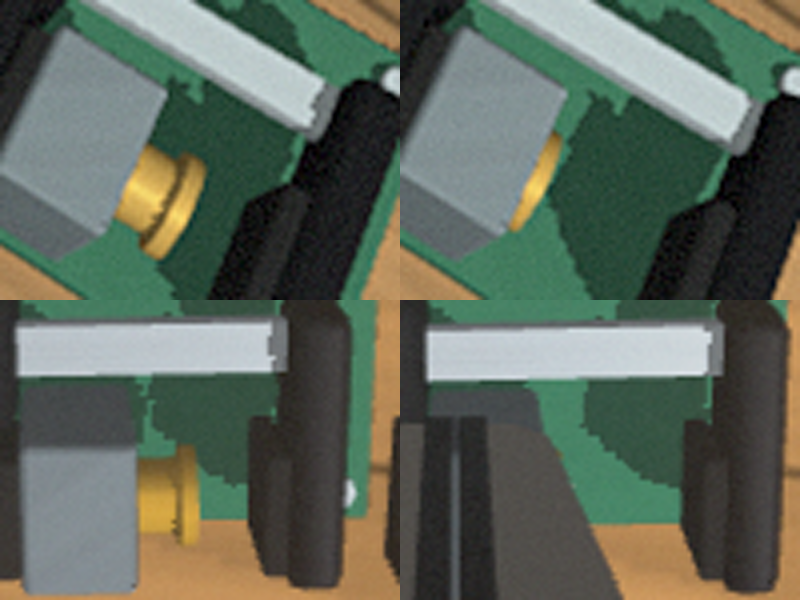

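View pics/f.png

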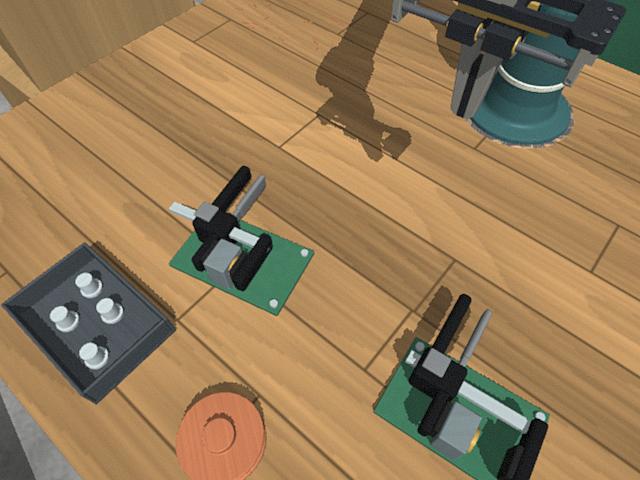

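The flange now lies flat against the block at about (475,438), with no neck showing. The jaw is open even wider than at the start, which confirms it began partly closed. The spare looks unchanged.

```bash
python3 - <<'E'
from h import *
print(robot.job_done());print(robot.observe()["t"])
E
```

```text
the job is handed in; nothing more can be done
None
the job is handed in; nothing more can be done
```

The bush is pressed fully home, the clamp's jaw has sprung fully open again, and I handed the job in at about 33.5 s.

- **Squeezing:** I squeezed the trigger six times. The jaw was home by the third squeeze; the later ones were checks. I then held the release tab at its stop for over a second with the trigger fully let go, and backed the arm clear.
- **Last checks:** The final picture shows the bush flange flat against the block. The jaw is open, and the spare clamp looks unchanged. The tool read no contact force after backing off, and the highest force reading I saw was about 20 N.
- **Disagreements:**
  - The camera showed only about 33 mm of jaw travel, not the stated 41 mm. The jaw seems to have started about 8 mm closed, because it now stands wider open than at the start.
  - Two quick extra squeezes, at 30 and 60 N, ran the trigger through its full stroke with no jaw movement. In the slow one (20 N) the trigger stopped short at first, as it should with the bush home. As the squeeze went on it gave way with a slip, with no further jaw advance.

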